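Stand the fallen light screen up against the seedling tray

TASK

The yellow L-shaped light screen beside the seedling tray has been knocked onto its back. Push it over so that it stands upright on its foot, then push it along the bench until the foot's free edge lies flush against the tray's long side, nowhere past the tray's ends. Only push the screen, never lift it off the bench, and leave the other things on the bench where they are.

Things in the scene. Friction and masses are not known exactly. Their poses are not given: they have to be found in the camera images.
- screen: Loose yellow aluminium L, 0.3-0.55 kg: sheet 100 long, 5 thick; foot 90 long (from the sheet's outer face), 6 thick; both 130 mm wide, joined square at the heel. Origin: middle of the heel's outer edge. +x along the sheet, +z along the foot, both away from the heel; y along the heel. Start: sheet flat on the bench, x within 0.35 rad of world -y, foot straight up. Standing: x up, z level.
- heel (a point): Middle of the heel's outer edge (the origin), always on the bench. The screen stands up by rolling a quarter turn about the heel towards its -x side: a level push of 1-3 N high on the foot's inner face (above the sheet) does it, a low one only slides it; past about 45 degrees it falls onto its foot by itself.
- foot_a (a point): One end of the foot's free edge (screen frame 0, +65, 90 mm); 90 mm up at the start, at bench level when the screen stands. The standing screen slides, foot leading, when pushed low on the sheet's outer face; two spread fingers there also steer it.
- foot_b (a point): other end of the foot's free edge (screen frame 0, -65, 90 mm)
- tray: White open tray of black pots with green seedlings, fixed, left of the screen: 300 mm along its x, 200 along its y, walls 45 high, pots to 55, sprouts to about 120. Origin: centre of its underside. Its x is within 0.15 rad of world x; the long side facing the screen is at y = -100 mm in its frame.
- tray_side (a point): middle of that long side, outer face, at bench level
- pot_a: bystander, loose: black square seedling pot with green sprouts, 60 mm square, 55 mm high; origin at the centre of its underside
- pot_b: bystander, loose: a second such pot; origin at the centre of its underside
- reagent: bystander, loose: green bottle with a white label and a blue cap, 64 mm across, 130 mm high; origin at the centre of its underside
- spool: bystander, loose: white thread spool, 60 mm across, 62 mm high; origin at the centre of its underside
- dish: bystander, loose: glass dish, 90 mm across, 16 mm high; origin at the centre of its underside
- brush: bystander, loose: flat brush with a wooden handle, lying on the bench, roughly 200 mm long; its origin lies under it, somewhere along its length
Not all that is in view belongs to the job. Of the things that look like the screen, the smallest one is meant.

How it is judged:
By the outcome, as a careful person would: the job done as asked, in the order asked, and still so for the second after the job is handed in, with the robot touching nothing.
It also fails if it takes over 56 s, if anything falls off the work surface, if the arm or the gripper's body presses on something with over 40 N, if the wrist force passes 120 N, or if a joint passes its speed limit or range.

ROBOT

A 6-joint arm with a two-finger parallel gripper is mounted at the origin on the work surface. World frame = base frame: x ahead of the robot, y to its left, z up, the work surface at z = 0. Lengths are in mm, angles in rad, forces in N, time in s.
With the tool pointing down it reaches from about 275 to 750 mm from the base axis. Payload 10.2 kg.
Tool frame: the origin (TCP) lies between the finger pads; the fingertips stand 11 mm ahead of it and the grasp point (between the pads) lies 8 mm behind it; z points along the fingers, y is the line along which they close (so a half turn about z gives the same grasp; the last joint's range is limited). The gripper opens to 85 mm and grips with 20 to 120 N. Pads are 22 mm wide; open, the fingers measure 114 mm over their backs; the gripper's body (76 mm by 85 mm) begins 54 mm behind the grasp point. The pads swing forward as they close: fully open they stand 13 mm farther back than shut.
Start: joints at [0.972, 0.313, 1.498, -0, 1.331, -0.223], TCP at [192.697, 488.364, 242.294] pointing down, gripper open.
Joint ranges: [-2.94, 2.94], [-0.97, 2.17], [0.19, 2.56], [-1.23, 4.37], [0.02, 3.11], [-2.88, 2.88]. Speed limits (rad/s): [2.39, 2.39, 3.01, 3.14, 3.14, 3.14].

INTERFACE

Orientations are given as a unit quaternion [w, x, y, z].
In Python, from rig import sense, eyes, finish_job gives the robot as it stands.
- The arm moves only by the shell command python3 -m jog 'ROWS' [FORCE]. ROWS is JSON, a list of rows, each a list of 7 numbers: the shift along the tool's x, y, z in m, then the turn, a rotation vector about the tool's x, y, z in rad, then the finger opening in m, from 0 to 0.0854. In form: [[dx, dy, dz, rx, ry, rz, gripper], ...]. A call has 1 to 5 rows; each row shifts and turns the commanded pose from where the row before left it, along the tool's axes as they then stand; what a row does not reach is not made up. A row lasts 1/10 s, in which the tool goes at most 50 mm and 8.59 degrees, less where a joint would pass 70% of its speed; a pose out of reach is approached as far as the arm can. A call is refused whole if a number of a shift passes 0.05 or a number of a turn 0.15, either way. A call with a gripper value outside its range is refused whole. The fingers move at their own pace and stop on an object; FORCE is the grip in N (left out, the last holds). Time passes only in rows, so rows that do not move let the fingers close. It gives the time, the measured TCP pose, the force, the opening and the grip force at its end, in the units of the state.
- sense(): the state, without advancing time (a new reading comes with each control period).
- eyes.capture(name): name is "side" or "top" or "wrist"; returns the picture (400x640x3 uint8, red, green, blue); there is no depth.
- eyes.calibration(name): a dict with "fx", "fy", "cx", "cy" (pixels), "cam_to_world" (4x4, takes a point from camera to world coordinates); the wrist camera has in their place "mount" (4x4, takes a point from camera to tool coordinates, whose origin is the TCP and whose axes are the flange's). Camera axes: x right, y down, z forward; pixel columns grow to the right and rows downward; lengths in mm; the calibration is good to about 2 mm. A picture is of the moment at which its call begins: read the wrist's pose just before it. calibration takes no time and is no camera call.
- finish_job(): hands the job in; it is judged then, once.
The state is a dict: "time_s": time; "joints": joint angles; "dq": joint speeds; "tau": joint torques, N m; "eef_pos": TCP position; "ee_rot": TCP orientation; "force": force on the tool from outside, world axes, zero at the start; "wrist_torque": the same for the moment, N m; "grip_width": opening from 0.0 (shut) to 1.0 (fully open); "grip_force": force on a finger pad.
Only numpy, scipy, OpenCV 4.12 (cv2) and the standard library are available. Lean on these libraries where they do the work, as an engineer would, in place of code of your own. Each camera call takes 0.05 s, during which the arm holds its last target. There are 200 camera calls.

## Working session

There is one attempt and no reset: what is moved stays moved. The work goes in short steps, Python scripts to look and compute and a shell command to move; the robot and the scene stay as the last step left them, time stands still between calls to the robot, and variables do not carry over. Pictures are saved under pics/ and viewed, at most 10 in all, crops included, and the job is handed in when it is done.

```bash
ls; mkdir -p pics; python3 - <<'E'
from rig import sense, eyes
import cv2,numpy as np
for n in("top","side"):
    cv2.imwrite(f"pics/{n}0.png",eyes.capture(n)[:,:,::-1]); c=eyes.calibration(n); print(n,c["fx"],c["cx"],c["cy"],np.round(c["cam_to_world"],3).tolist())
print(eyes.calibration("wrist"));s=sense();print(s["eef_pos"],s["ee_rot"],s["time_s"])
E
```

```text
pics
top 382.8013342937522 325.0225327371005 199.77429301461032 [[0.01, -0.994, 0.113, 459.225], [-1.0, -0.012, -0.021, -75.302], [0.022, -0.113, -0.993, 1273.923], [0.0, 0.0, 0.0, 1.0]]
side 362.3934630208097 311.49836261408336 204.2787083622699 [[0.842, -0.306, 0.444, 171.148], [-0.538, -0.512, 0.669, -732.449], [0.022, -0.803, -0.596, 650.653], [0.0, 0.0, 0.0, 1.0]]
{'fx': 308.9828197042279, 'fy': 308.9828197042279, 'cx': 311.56899521911777, 'cy': 195.81078211770645, 'mount': array([[ 1.45340905e-04, -9.65377061e-01, -2.60858409e-01,
         6.57010394e+01],
       [ 9.99999920e-01,  4.28318270e-05,  3.98653164e-04,
        -1.08138515e+00],
       [-3.73677578e-04, -2.60858446e-01,  9.65376989e-01,
        -1.31093178e+02],
       [ 0.00000000e+00,  0.00000000e+00,  0.00000000e+00,
         1.00000000e+00]])}
[192.57025394 488.17932322 241.78794973] [-2.50816964e-04  1.86832787e-01  9.82391554e-01 -5.29496187e-04] 0.1
```

View pics/top0.png

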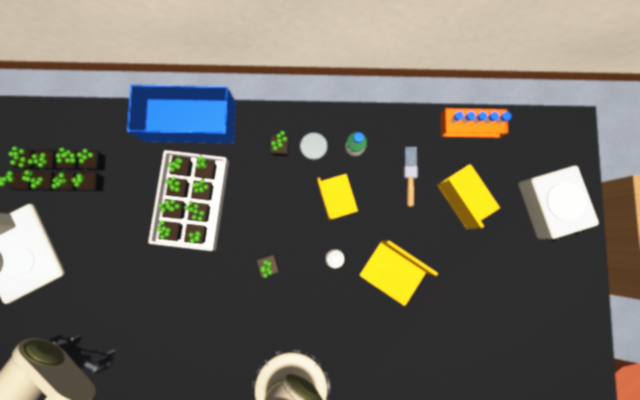

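View pics/side0.png

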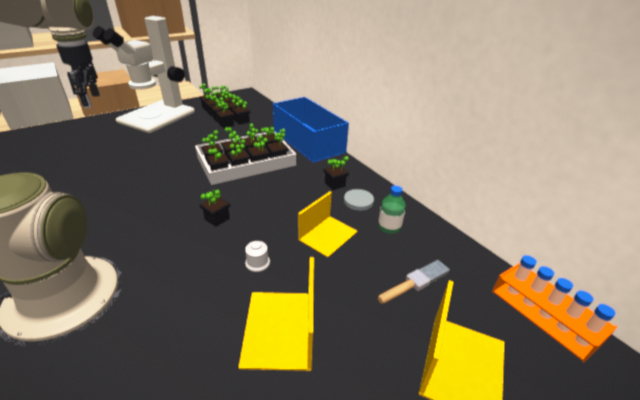

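The top view has three yellow Ls, at (338,197), (400,272) and (468,196). The one at (338,197) is the smallest and lies closest to the tray at (188,200), so it fits; it is at (328,225) in the side view. Next I measure it and confirm with an enlarged crop.

```bash
cat > h.py <<'E'
import numpy as np,cv2
from rig import sense,eyes
from scipy.spatial.transform import Rotation as R
def cam(n,s=None):
    c=eyes.calibration(n)
    if n=="wrist":
        q=s["ee_rot"];T=np.eye(4);T[:3,:3]=R.from_quat([q[1],q[2],q[3],q[0]]).as_matrix();T[:3,3]=s["eef_pos"];M=T@c["mount"]
    else: M=np.array(c["cam_to_world"])
    return c,M
def ray(n,px,z,s=None):
    c,M=cam(n,s);px=np.atleast_2d(np.array(px,float))
    d=np.c_[(px[:,0]-c["cx"])/c["fx"],(px[:,1]-c["cy"])/c["fy"],np.ones(len(px))]@M[:3,:3].T
    o=M[:3,3];return o+d*((z-o[2])/d[:,2])[:,None]
def proj(n,P,s=None):
    c,M=cam(n,s);p=(np.atleast_2d(P)-M[:3,3])@M[:3,:3]
    return np.c_[c["fx"]*p[:,0]/p[:,2]+c["cx"],c["fy"]*p[:,1]/p[:,2]+c["cy"]]
def yellow(im):
    h=cv2.cvtColor(im,cv2.COLOR_RGB2HSV);return cv2.inRange(h,(20,150,60),(35,255,255))
E
python3 - <<'E'
from h import *
np.set_printoptions(precision=1,suppress=True)
im=cv2.imread("pics/top0.png")[:,:,::-1].copy()
m=yellow(im)
cs,_=cv2.findContours(m,cv2.RETR_EXTERNAL,cv2.CHAIN_APPROX_NONE)
for c in cs:
    if cv2.contourArea(c)<100: continue
    print(cv2.contourArea(c),cv2.minAreaRect(c),cv2.approxPolyDP(c,2.5,True)[:,0].tolist())
p=[[338,197]]
# white tray mask
h=cv2.cvtColor(im,cv2.COLOR_RGB2HSV);w=cv2.inRange(h,(0,0,140),(180,60,255));w[:, :130]=0;w[:140]=0;w[:,250:]=0;w[265:]=0
pts=cv2.findNonZero(w);r=cv2.boxPoints(cv2.minAreaRect(pts));print("tray rim px",r, "\n",ray("top",r,45),cv2.minAreaRect(ray("top",r,45)[:,:2].astype(np.float32)))
for n,q,z in(("potA",(267,267),55),("potB",(280,145),55),("dish",(313,146),10),("reag",(357,143),110),("spool",(335,259),62)): print(n,ray("top",q,z))
a=cv2.resize(im[165:230,300:380],None,fx=6,fy=6,interpolation=cv2.INTER_CUBIC)
cv2.imwrite("pics/crop1.png",a[:,:,::-1])
E
```

```text
2633.0 ((397.8461608886719, 273.73077392578125), (66.56402587890625, 47.4268684387207), 33.6900634765625) [[381, 241], [359, 275], [405, 305], [427, 272], [437, 275], [437, 272], [390, 240]]
1241.0 ((336.9220275878906, 194.5734100341797), (44.53892517089844, 31.895618438720703), 73.3007583618164) [[345, 173], [322, 180], [317, 178], [330, 219], [357, 211]]
2215.0 ((470.1538391113281, 198.73074340820312), (61.84907531738281, 41.047813415527344), 56.3099365234375) [[468, 164], [438, 186], [466, 228], [482, 228], [481, 221], [500, 207], [472, 165]]
tray rim px [[147.4 243. ]
 [161.8 147.1]
 [227.1 156.9]
 [212.7 252.8]] 
 [[454.6 459.   45. ]
 [764.7 431.7  45. ]
 [735.4 219.2  45. ]
 [425.8 252.6  45. ]] ((595.2620849609375, 342.1484680175781), (214.43634033203125, 317.7710876464844), 83.85620880126953)
potA [[383.6  79.   55. ]]
potB [[775.1  47.4  55. ]]
dish [[785.1 -59.2  10. ]]
reag [[ 771.  -197.5  110. ]]
spool [[ 410.6 -133.6   62. ]]
```

View pics/crop1.png

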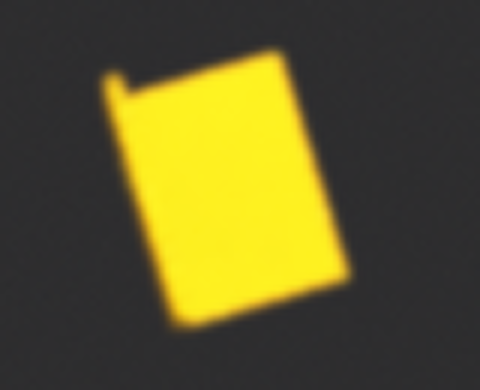

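The crop confirms the target: foot's top edge runs (317,178)–(330,219) and the sheet reaches right to (346,174)–(358,211), so its foot faces the tray.

```bash
python3 - <<'E'
from h import *
np.set_printoptions(precision=1,suppress=True)
f=ray("top",[(317.8,178),(329.6,218.5)],90);e=ray("top",[(346,174),(357.6,211)],5);t=ray("top",[(227.1,156.9),(212.7,252.8)],0)
print("foot",f,np.hypot(*(f[0]-f[1])[:2]));print("sheet end",e,np.hypot(*(e[0]-e[1])[:2]));print("tray",t)
u=(f[0]-f[1])[:2];u2=(e[0]-e[1])[:2];ut=(t[0]-t[1])[:2]
for v in(u,u2,ut):print(np.arctan2(v[1],v[0]))
print("mid dist",np.hypot(*(f.mean(0)-e.mean(0))[:2]),f.mean(0),e.mean(0))
s=sense();q=s["ee_rot"];print(R.from_quat([q[1],q[2],q[3],q[0]]).as_matrix())
E
```

```text
foot [[ 662.2  -76.6   90. ]
 [ 535.6 -114.7   90. ]] 132.14464020067732
sheet end [[ 691.7 -171.5    5. ]
 [ 567.2 -210.6    5. ]] 130.5156136644224
tray [[745.5 230.1   0. ]
 [424.6 264.7   0. ]]
0.2921183910669601
0.3047503538474148
-0.10737549222138162
mid dist 100.16534139295138 [598.9 -95.7  90. ] [ 629.4 -191.1    5. ]
[[-0.9  0.4 -0. ]
 [ 0.4  0.9 -0. ]
 [ 0.  -0.  -1. ]]
```

```bash
python3 -m jog '[[0,0,0,0,0,0.15,0],[0,0,0,0,0,0.15,0],[0,0,0,0,0,0.15,0],[0,0,0,0,0,0.15,0],[0,0,0,0,0,0.15,0]]' && python3 -m jog '[[0,0,0,0,0,0.147,0],[-0.048,0.014,0,0,0,0,0],[-0.048,0.014,0,0,0,0,0],[-0.048,0.014,0,0,0,0,0],[-0.048,0.014,0,0,0,0,0]]' && python3 -m jog '[[-0.048,0.014,0,0,0,0,0],[-0.048,0.014,0,0,0,0,0],[-0.048,0.014,0,0,0,0,0],[-0.048,0.014,0,0,0,0,0],[-0.048,0.014,0,0,0,0,0]]' && python3 -m jog '[[-0.048,0.014,0,0,0,0,0],[-0.048,0.014,0,0,0,0,0],[-0.048,0.014,0,0,0,0,0],[-0.048,0.014,0,0,0,0,0],[0,0,0,0,0,0,0]]'
cat > st.py <<'E'
from h import *
np.set_printoptions(precision=3,suppress=True)
s=sense();q=s["ee_rot"];A=R.from_quat([q[1],q[2],q[3],q[0]]).as_matrix()
print("t",s["time_s"],"pos",s["eef_pos"],"F",s["force"],"w",s["grip_width"],"q",np.array(s["joints"]))
print("x",A[:,0],"y",A[:,1],"z",A[:,2],"yaw",np.arctan2(A[1,1],A[0,1]))
E
python3 st.py
```

```text
time_s: 0.6
eef_pos: [192.6, 488.2, 241.9]
ee_rot: [-0.0, 0.536, 0.844, -0.0]
force: [0.3, 0.3, 0.7]
grip_width: 0.144
grip_force: 0.0
time_s: 1.1
eef_pos: [303.0, 319.5, 242.1]
ee_rot: [-0.0, 0.594, 0.804, -0.0]
force: [0.4, -0.3, 0.4]
grip_width: 0.002
grip_force: 0.0
time_s: 1.6
eef_pos: [440.6, 110.4, 242.2]
ee_rot: [-0.0, 0.594, 0.804, 0.0]
force: [1.4, 0.2, -0.2]
grip_width: 0.0
grip_force: 0.0
time_s: 2.1
eef_pos: [551.5, -59.3, 240.9]
ee_rot: [-0.0, 0.596, 0.803, -0.001]
force: [-0.7, 0.1, 0.1]
grip_width: -0.001
grip_force: 0.0
t 2.1 pos [551.511 -59.252 240.886] F [-0.67   0.092  0.082] w -0.0013966483587483556 q [-0.318  0.38   1.408 -0.001  1.355 -0.611]
x [-0.289  0.957 -0.   ] y [ 0.957  0.289 -0.001] z [-0.001 -0.001 -1.   ] yaw 0.2931920248634209
```

```bash
python3 -m jog '[[-0.046,0.018,0,0,0,0,0],[-0.045,0.017,0,0,0,0,0],[0,0,0,0,0,0,0],[0,0,0,0,0,0,0]]' >/dev/null; python3 st.py; python3 - <<'E'
from h import *
np.set_printoptions(precision=1,suppress=True)
s=sense();im=eyes.capture("wrist");cv2.imwrite("pics/w1.png",im[:,:,::-1])
m=yellow(im);cs,_=cv2.findContours(m,cv2.RETR_EXTERNAL,cv2.CHAIN_APPROX_NONE)
for c in cs:
    if cv2.contourArea(c)>500: print(cv2.contourArea(c),cv2.approxPolyDP(c,4,True)[:,0].tolist())
n=np.array([-.289,.957]);w=np.array([.957,.289]);h=np.array([599,-96])
print(proj("wrist",[[*(h+a*w),90] for a in(65,-65)]+[[*(h-100*n+a*w),5] for a in(65,-65)],s))
E
```

```text
t 2.5 pos [ 609.905 -131.532  241.245] F [-0.115 -0.163  0.631] w 0.0004886151988456762 q [-0.4    0.538  1.169  0.     1.437 -0.697]
x [-0.293  0.956  0.001] y [ 0.956  0.293 -0.001] z [-0.002  0.001 -1.   ] yaw 0.2972378764024478
977.0 [[169, 247], [147, 229], [169, 250], [47, 357], [77, 344], [55, 350], [100, 315], [105, 304], [110, 306], [106, 310], [114, 304], [116, 312], [127, 294], [131, 297], [169, 258]]
762.0 [[246, 145], [380, 143], [369, 138], [261, 138]]
[[384.  144.7]
 [240.6 144.1]
 [363.6 218.3]
 [260.1 217.8]]
```

View pics/w1.png

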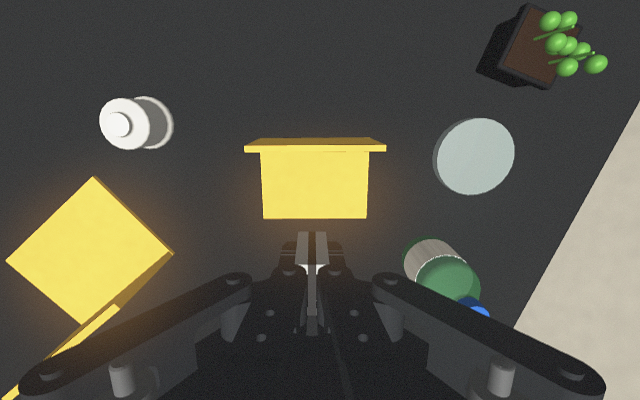

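The wrist view agrees with my estimate: foot top edge at (244–386, 147), predicted (241–384, 145). So I descend over the sheet and start rolling.

```bash
python3 -m jog '[[0,0,0.04,0,0,0,0],[0,0,0.04,0,0,0,0],[0,0,0.04,0,0,0,0],[0,0,0.032,0,0,0,0],[0,0,0,0,0,0,0]]' | grep -E "pos|force:" && python3 -m jog '[[0.006,0,0,0,0,0,0],[0.006,0,0,0,0,0,0],[0.006,0,0,0,0,0,0],[0.005,0,0,0,0,0,0],[0.005,0,0,0,0,0,0]]'| grep -E "pos|force:" && python3 -m jog '[[0.005,0,0,0,0,0,0],[0.006,0,0.001,0,0,0,0],[0.006,0,0.001,0,0,0,0],[0,0,0,0,0,0,0]]'| grep -E "pos|force:"; python3 - <<'E'
from h import *
a=eyes.capture("side")[150:300,240:420];b=eyes.capture("wrist")
cv2.imwrite("pics/c2.png",np.vstack([cv2.resize(a,(640,400)),b])[::1,:,::-1][:, :].copy())
p=cv2.imread("pics/c2.png");cv2.imwrite("pics/c2.png",cv2.resize(p,(480,600)))
E
```

```text
eef_pos: [607.6, -129.3, 86.8]
force: [-1.0, 0.6, 0.7]
grip_force: 0.0
eef_pos: [602.1, -104.4, 91.3]
force: [0.4, -1.0, 1.4]
grip_force: 0.8
eef_pos: [596.5, -87.5, 88.0]
force: [-0.3, -0.2, 0.5]
grip_force: 0.6
```

View pics/c2.png

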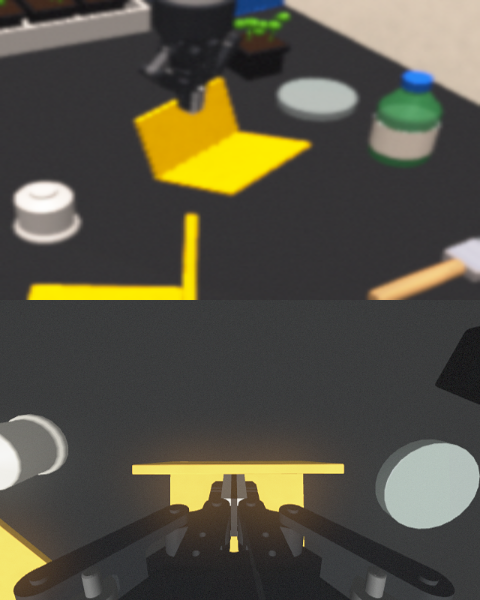

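The screen is tipping about its heel (sheet end raised, square to the fingers). I continue along the arc.

```bash
python3 -m jog '[[0.006,0,0.002,0,0,0,0],[0.006,0,0.003,0,0,0,0],[0.006,0,0.003,0,0,0,0],[0.006,0,0.004,0,0,0,0],[0.005,0,0.004,0,0,0,0]]'| grep -E "pos|force:" && python3 -m jog '[[0.005,0,0.005,0,0,0,0],[0.005,0,0.005,0,0,0,0],[0.005,0,0.005,0,0,0,0],[0.004,0,0.004,0,0,0,0],[0,0,0,0,0,0,0]]'| grep -E "pos|force:" && python3 -m jog '[[0,0,0,0,0,0,0],[0,0,0,0,0,0,0],[0,0,0,0,0,0,0]]'| grep -E "pos|force:"; python3 - <<'E'
from h import *
a=eyes.capture("side")[150:300,240:420];b=eyes.capture("wrist")
cv2.imwrite("pics/c3.png",cv2.resize(np.vstack([cv2.resize(a,(640,400)),b]),(480,600))[:,:,::-1])
E
```

```text
eef_pos: [588.0, -59.9, 71.8]
force: [0.2, -0.6, 0.6]
grip_force: 0.1
eef_pos: [582.3, -41.9, 52.6]
force: [0.1, 0.7, 1.0]
grip_force: 0.0
eef_pos: [582.9, -42.7, 53.5]
force: [-1.2, -0.7, -0.1]
grip_force: 0.0
```

View pics/c3.png

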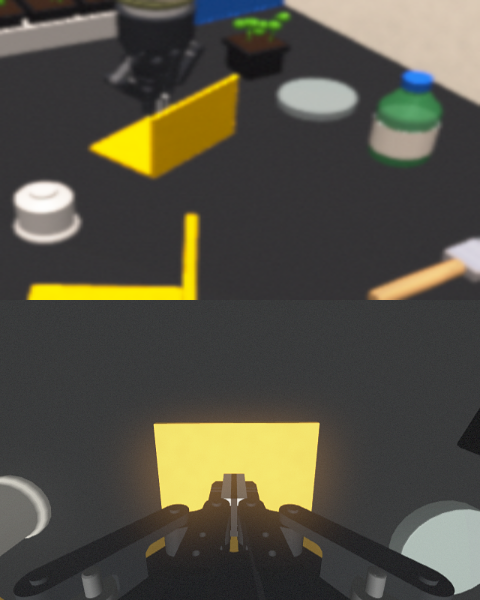

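The screen now stands on its foot (side: sheet vertical, foot pointing to the tray). I lift clear, back off behind it and tilt the tool.

```bash
python3 -m jog '[[0,0,-0.02,0,0,0,0],[0,0,-0.04,0,0,0,0],[0,0,-0.045,0,0,0,0],[0,0,-0.045,0,0,0,0],[0,0,-0.02,0,0,0,0]]'| grep -E "pos|force:" && python3 -m jog '[[-0.04,0,0,0,0,0,0],[-0.042,0,0,0,0,0,0],[-0.042,0,0,0,0,0,0],[-0.04,0,0,0,0,0,0],[0,0,0,0,0.1,0,0.0854]]'| grep -E "pos|force:" && python3 -m jog '[[0,0,0,0,0.13,0,0.0854],[0,0,0,0,0.14,0,0.0854],[0,0,0,0,0.14,0,0.0854],[0,0,0,0,0.14,0,0.0854],[0,0,0,0,0.13,0,0.0854]]'| grep -E "pos|force:"; python3 -m jog '[[0,0,0,0,0,0,0.0854],[0,0,0,0,0,0,0.0854]]' >/dev/null;python3 st.py; python3 - <<'E'
from h import *
np.set_printoptions(precision=1,suppress=True)
im=eyes.capture("top");cv2.imwrite("pics/t4.png",im[:,:,::-1])
s=sense();w=eyes.capture("wrist")
m=yellow(im);cs,_=cv2.findContours(m,cv2.RETR_EXTERNAL,cv2.CHAIN_APPROX_NONE)
for c in cs:
    if cv2.contourArea(c)>100: print(cv2.contourArea(c),cv2.approxPolyDP(c,2.5,True)[:,0].tolist())
a=im[150:250,210:370];v=np.vstack([cv2.resize(a,(640,400),interpolation=cv2.INTER_CUBIC),w])
cv2.imwrite("pics/c4.png",cv2.resize(v,(480,600))[:,:,::-1])
E
```

```text
eef_pos: [583.7, -42.8, 227.9]
force: [-0.3, -0.1, 0.6]
grip_force: 0.0
eef_pos: [631.0, -202.2, 223.0]
force: [-0.5, 1.3, 0.5]
grip_force: 0.0
eef_pos: [630.7, -200.0, 223.5]
force: [0.5, 0.3, 0.1]
grip_force: 0.0
t 7.15 pos [ 631.039 -199.433  222.808] F [0.781 0.063 0.18 ] w 0.9982758437479415 q [-0.641  0.988  0.6    0.521  2.157 -0.782]
x [-0.209  0.682  0.701] y [ 0.956  0.293 -0.   ] z [-0.206  0.67  -0.713] yaw 0.2977069994190538
1732.5 [[399, 248], [376, 283], [384, 293], [405, 305], [427, 272], [437, 275], [437, 272]]
1215.0 [[317, 177], [312, 183], [290, 190], [298, 219], [304, 226], [329, 218]]
1871.0 [[471, 164], [446, 199], [466, 228], [482, 228], [481, 221], [500, 207]]
```

View pics/c4.png

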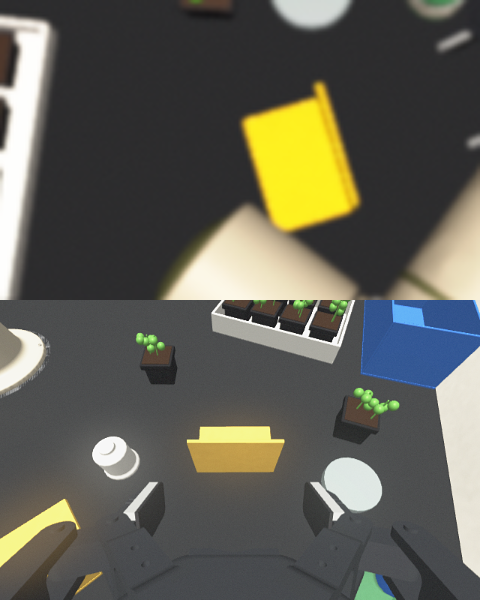

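The wrist view shows the standing screen at (320,200), with the tray's side behind it at (290–440, 60–80); fingers are open and both flanks are clear. I measure the heel and tray line from here.

```bash
python3 - <<'E'
from h import *
np.set_printoptions(precision=1,suppress=True)
s=sense();im=eyes.capture("wrist")
m=yellow(im);cs,_=cv2.findContours(m,cv2.RETR_EXTERNAL,cv2.CHAIN_APPROX_NONE)
for c in cs:
    x,y,w,h=cv2.boundingRect(c)
    if w*h>2000: print(x,y,w,h,cv2.approxPolyDP(c,3,True)[:,0].tolist())
    if w*h>2000 and 230<x<300:
        P=cv2.approxPolyDP(c,3,True)[:,0];b=P[P[:,1]>222];print(b.tolist(),ray("wrist",b,0,s));
        tp=P[P[:,1]<222];print(tp.tolist(),"z100",ray("wrist",tp,100,s),"z6",ray("wrist",tp,6,s))
h=cv2.cvtColor(im,cv2.COLOR_RGB2HSV);w=cv2.inRange(h,(0,0,110),(180,70,255));w[100:]=0;w[:,:270]=0;w[:,475:]=0
low=[(x,np.flatnonzero(w[:,x]).max()) for x in range(295,435,10) if w[:,x].any()];print(low);G=ray("wrist",low,0,s);print(G)
E
```

```text
249 191 130 39 [[249, 191], [263, 229], [364, 228], [378, 191]]
[[263, 229], [364, 228]] [[ 539.4 -111.7    0. ]
 [ 662.2  -72.4    0. ]]
[[249, 191], [378, 191]] z100 [[ 539.9 -113.8  100. ]
 [ 661.9  -76.1  100. ]] z6 [[502.8 -68.    6. ]
 [668.2 -16.9   6. ]]
[(295, np.int64(44)), (305, np.int64(47)), (315, np.int64(50)), (325, np.int64(53)), (335, np.int64(55)), (345, np.int64(58)), (355, np.int64(61)), (365, np.int64(64)), (375, np.int64(66)), (385, np.int64(69)), (395, np.int64(72)), (405, np.int64(75)), (415, np.int64(78)), (425, np.int64(80))]
[[458.8 254.7   0. ]
 [479.4 251.8   0. ]
 [499.6 249.    0. ]
 [519.5 246.2   0. ]
 [538.4 246.2   0. ]
 [557.8 243.5   0. ]
 [577.  240.8   0. ]
 [595.8 238.1   0. ]
 [613.9 238.1   0. ]
 [632.3 235.5   0. ]
 [650.4 233.    0. ]
 [668.3 230.4  -0. ]
 [685.9 227.9   0. ]
 [702.9 228.    0. ]]
```

```bash
python3 -m jog '[[-0.027,0,0.0275,0,0,0,0.0854],[-0.027,0,0.0275,0,0,0,0.0854],[-0.027,0,0.0275,0,0,0,0.0854],[-0.027,0,0.0275,0,0,0,0.0854],[-0.026,0.001,0.0265,0,0,0,0.0854]]'| grep -E "pos|force:" && python3 -m jog '[[0,0,0,0,0,0,0.0854],[0.0143,0.001,0.014,0,0,0,0.0854],[0.0143,0.001,0.014,0,0,0,0.0854],[0.0143,0,0.014,0,0,0,0.0854],[0,0,0,0,0,0,0.0854]]'| grep -E "pos|force:" ;python3 st.py;  python3 - <<'E'
from h import *
np.set_printoptions(precision=1,suppress=True)
s=sense();im=eyes.capture("wrist");a=eyes.capture("side")[150:300,220:400]
cv2.imwrite("pics/c5.png",cv2.resize(np.vstack([cv2.resize(a,(640,400)),im]),(480,600))[:,:,::-1])
E
```

```text
eef_pos: [631.9, -197.8, 31.8]
force: [0.2, -0.5, -0.4]
grip_force: 0.0
eef_pos: [616.5, -138.4, 35.7]
force: [0.3, -0.3, 0.5]
grip_force: 0.0
t 8.3 pos [ 616.49  -138.403   35.677] F [ 0.284 -0.283  0.495] w 0.9978174575468004 q [-0.585  1.055  0.965  0.469  1.75  -0.955]
x [-0.213  0.68   0.701] y [0.955 0.296 0.002] z [-0.206  0.67  -0.713] yaw 0.3009838383888513
```

View pics/c5.png

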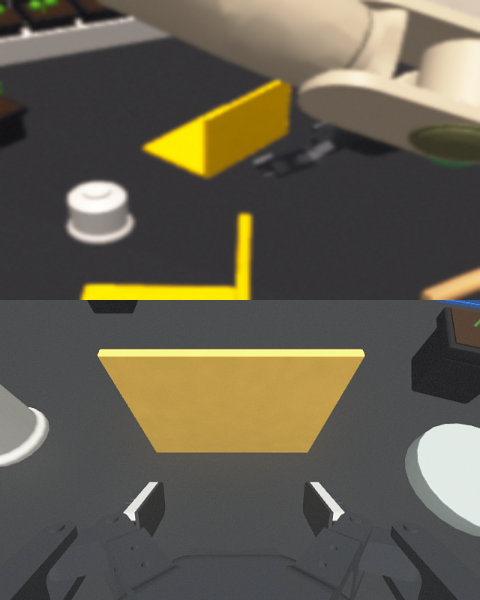

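Screen and fingers are centred on each other (sheet bottom 157–309, pads 153–313). Approach, contact, then push with a gentle clockwise steer.

```bash
python3 -m jog '[[0.0057,0,0.0084,0,0,0,0.0854],[0.0057,0,0.0084,0,0,0,0.0854],[0.0057,0,0.0084,0,0,0,0.0854],[0.0035,0,0.0035,0,0,0,0.0854],[0.0035,0,0.0035,0,0,0,0.0854]]'| grep -E "pos|force:" && python3 -m jog '[[0.0035,0,0.0035,0,0,0,0.0854],[0.0071,0,0.007,-0.0077,0,0.0078,0.0854],[0.0071,0,0.007,-0.0154,0,0.0157,0.0854],[0.0071,0,0.007,-0.0154,0,0.0157,0.0854],[0.0071,0,0.007,-0.0154,0,0.0157,0.0854]]'| grep -E "pos|force:" && python3 -m jog '[[0.0071,0,0.007,-0.0154,0,0.0157,0.0854],[0.0071,0,0.007,-0.0154,0,0.0157,0.0854],[0.0071,0,0.007,-0.0154,0,0.0157,0.0854],[0.0071,0,0.007,-0.0154,0,0.0157,0.0854],[0.0071,0,0.007,-0.0154,0,0.0157,0.0854]]'| grep -E "pos|force:" ;python3 st.py; cat > meas.py <<'E'
from h import *
import sys
np.set_printoptions(precision=1,suppress=True)
s=sense();im=eyes.capture("wrist");cv2.imwrite(f"pics/{sys.argv[1]}.png",im[:,:,::-1])
m=yellow(im);cs,_=cv2.findContours(m,cv2.RETR_EXTERNAL,cv2.CHAIN_APPROX_NONE)
for c in cs:
    x,y,w,h=cv2.boundingRect(c)
    if w*h>2000 and x<320<x+w:
        P=cv2.approxPolyDP(c,4,True)[:,0];print(P.tolist())
        T=ray("wrist",[P[np.argmin(P@[1,1])],P[np.argmax(P@[1,-1])]],100,s);print("sheet top corners @z100",T)
        u=(T[1]-T[0])[:2];M=T.mean(0)[:2];a=np.arctan2(u[1],u[0]);print("len",np.hypot(*u),"yaw",a,"mid",M,"foot mid",M+90*np.array([-np.sin(a),np.cos(a)]))
E
python3 meas.py w6
```

```text
eef_pos: [604.2, -102.0, 26.6]
force: [-0.0, -0.5, 0.8]
grip_force: 0.0
eef_pos: [592.1, -59.3, 26.5]
force: [0.8, -3.0, -1.0]
grip_force: 1.1
eef_pos: [583.3, -9.8, 26.5]
force: [-0.9, -1.6, -0.6]
grip_force: 1.0
t 9.9 pos [583.285  -9.81   26.518] F [-0.938 -1.635 -0.554] w 0.9966897934928098 q [-0.477  0.872  1.389  0.634  1.417 -0.863]
x [-0.077  0.707  0.703] y [ 0.994  0.109 -0.   ] z [-0.077  0.699 -0.711] yaw 0.10937510532204772
[[68, 157], [181, 255], [199, 241], [215, 241], [220, 265], [403, 265], [408, 241], [424, 241], [441, 254], [549, 158]]
sheet top corners @z100 [[518.7 -14.2 100. ]
 [645.1  -0.8 100. ]]
len 127.13762158803756 yaw 0.10631492120819797 mid [581.9  -7.5] foot mid [572.4  82. ]
```

```bash
python3 -m jog '[[0.0071,0,0.007,-0.0154,0,0.0157,0.0854],[0.0071,0,0.007,-0.0154,0,0.0157,0.0854],[0.0071,0,0.007,-0.0154,0,0.0157,0.0854],[0.0071,0,0.007,-0.0154,0,0.0157,0.0854],[0.0071,0,0.007,-0.0154,0,0.0157,0.0854]]'| grep -E "pos|force:" && python3 -m jog '[[0.0071,0,0.007,-0.0154,0,0.0157,0.0854],[0.0071,0,0.007,-0.0154,0,0.0157,0.0854],[0.0071,0,0.007,-0.0154,0,0.0157,0.0854],[0.0071,0,0.007,-0.0154,0,0.0157,0.0854],[0.0071,0,0.007,-0.0130,0,0.0132,0.0854]]'| grep -E "pos|force:" ;python3 st.py; python3 meas.py w7; python3 - <<'E'
from h import *
np.set_printoptions(precision=1,suppress=True)
im=eyes.capture("top");cv2.imwrite("pics/t7.png",im[:,:,::-1])
m=yellow(im);m[:,375:]=0;cs,_=cv2.findContours(m,cv2.RETR_EXTERNAL,cv2.CHAIN_APPROX_NONE)
for c in cs:
    if cv2.contourArea(c)>60: print(cv2.contourArea(c),cv2.approxPolyDP(c,2,True)[:,0].tolist())
E
```

```text
eef_pos: [579.9, 40.5, 26.6]
force: [-0.2, -1.8, -0.1]
grip_force: 1.2
eef_pos: [582.0, 90.2, 26.6]
force: [0.3, -1.7, -0.5]
grip_force: 1.1
t 10.95 pos [582.034  90.24   26.628] F [ 0.325 -1.687 -0.456] w 1.0004336362483615 q [-0.347  0.781  1.591  0.837  1.167 -0.743]
x [0.077 0.707 0.703] y [ 0.994 -0.107 -0.002] z [ 0.074  0.699 -0.711] yaw -0.10703153927162688
[[550, 155], [69, 158], [181, 255], [199, 241], [215, 241], [220, 265], [403, 265], [408, 241], [424, 241], [441, 254]]
sheet top corners @z100 [[518.5  99.5 100. ]
 [645.5  86.6 100. ]]
len 127.59222825373581 yaw -0.1008687014315158 mid [582.   93.1] foot mid [591.1 182.6]
282.0 [[374, 250], [359, 273], [374, 286]]
1107.0 [[264, 181], [260, 184], [240, 184], [235, 222], [262, 224], [260, 218], [264, 212], [267, 188]]
```

```bash
python3 -m jog '[[0.0071,0,0.007,0,0,0,0.0854],[0.0071,0,0.007,0,0,0,0.0854],[0.0071,0,0.007,0,0,0,0.0854],[0.0071,0,0.007,0,0,0,0.0854],[0.0057,0,0.0056,0,0,0,0.0854]]'| grep -E "pos|force:" && for i in 1; do python3 -m jog '[[0.0014,0,0.0014,0,0,0,0.0854],[0.0014,0,0.0014,0,0,0,0.0854],[0.0014,0,0.0014,0,0,0,0.0854]]'| grep -E "pos|force:"; done; python3 meas.py w8;python3 - <<'E'
from h import *
np.set_printoptions(precision=1,suppress=True)
im=eyes.capture("top")
m=yellow(im);m[:,375:]=0;cs,_=cv2.findContours(m,cv2.RETR_EXTERNAL,cv2.CHAIN_APPROX_NONE)
for c in cs:
    if cv2.contourArea(c)>600: P=cv2.approxPolyDP(c,2,True)[:,0];print(P.tolist());l=P[P[:,0]<P[:,0].min()+9];print(ray("top",l,6))
E
```

```text
eef_pos: [587.1, 138.0, 26.7]
force: [0.1, -2.7, -0.2]
grip_force: 1.2
eef_pos: [587.8, 142.8, 26.7]
force: [-0.6, -2.9, 0.7]
grip_force: 1.4
[[69, 154], [71, 150], [69, 158], [181, 255], [199, 241], [215, 241], [220, 265], [275, 266], [403, 265], [408, 241], [424, 241], [441, 254], [550, 156]]
sheet top corners @z100 [[524.  154.7 100. ]
 [651.1 139.  100. ]]
len 128.13906286229584 yaw -0.12269620401350238 mid [587.6 146.9] foot mid [598.6 236.2]
[[247, 179], [243, 183], [226, 181], [221, 221], [247, 222], [245, 216], [248, 214], [251, 195], [249, 188], [252, 185]]
[[662.3 229.1   6. ]
 [528.8 240.3   6. ]]
```

```bash
python3 -m jog '[[0.001,0,0.001,0,0,0,0.0854],[0.001,0,0.001,0,0,0,0.0854]]'| grep -E "pos|^force:"; python3 -m jog '[[0.001,0,0.001,0,0,0,0.0854],[0.001,0,0.001,0,0,0,0.0854]]'| grep -E "pos|^force:";python3 -m jog '[[0.001,0,0.001,0,0,0,0.0854],[0.001,0,0.001,0,0,0,0.0854]]'| grep -E "pos|^force:"; python3 st.py | tail -1
```

```text
eef_pos: [588.2, 145.5, 26.7]
force: [0.2, -3.0, 0.8]
eef_pos: [588.4, 146.1, 26.6]
force: [-12.9, -31.5, 10.3]
eef_pos: [588.5, 146.4, 26.5]
force: [-22.6, -53.1, 18.1]
x [0.076 0.712 0.698] y [ 0.994 -0.106 -0.   ] z [ 0.073  0.694 -0.716] yaw -0.10580429228393044
```

Firm contact with the tray. I ease off at once and check the fit.

```bash
python3 -m jog '[[-0.0014,0,-0.0014,0,0,0,0.0854],[-0.0014,0,-0.0014,0,0,0,0.0854],[-0.003,0,-0.003,0,0,0,0.0854],[-0.007,0,-0.007,0,0,0,0.0854],[-0.014,0,-0.014,0,0,0,0.0854]]'| grep -E "pos|^force:"; python3 -m jog '[[-0.028,0,-0.028,0,0,0,0.0854],[-0.028,0,-0.028,0,0,0,0.0854],[0.02,0,-0.04,0,0,0,0.0854],[0.03,0,-0.03,0,0,0,0.0854],[0.03,0,-0.03,0,0,0,0.0854]]'| grep -E "pos|^force:";python3 -m jog '[[0.033,0,-0.033,0,0,0,0.0854],[0.033,0,-0.033,0,0,0,0.0854],[0,0,0,0,0,0,0.0854],[0,0,0,0,0,0,0.0854]]'| grep -E "pos|^force:"; python3 meas.py w9; python3 - <<'E'
from h import *
w=cv2.imread("pics/w9.png");t=eyes.capture("top")[:,:,::-1];cv2.imwrite("pics/t9.png",t)
a=cv2.resize(t[140:260,140:332],(640,400),interpolation=cv2.INTER_CUBIC)
cv2.imwrite("pics/c9.png",cv2.resize(np.vstack([a,w]),(480,600)))
E
```

```text
eef_pos: [584.2, 114.1, 26.8]
force: [1.1, -0.8, 0.7]
eef_pos: [574.8, 20.7, 156.1]
force: [0.9, 0.7, -0.2]
eef_pos: [575.2, 21.9, 248.3]
force: [-0.1, -0.2, -1.4]
[[253, 188], [267, 224], [357, 224], [367, 195], [361, 194], [363, 199], [358, 193], [369, 189], [350, 188], [362, 190], [345, 198], [341, 190], [341, 200], [337, 194], [328, 196], [331, 188], [339, 188], [326, 188], [327, 198], [318, 203], [325, 195], [310, 192], [312, 201], [289, 195], [296, 198], [291, 201], [284, 191], [278, 198], [282, 191], [279, 196], [277, 191], [260, 191], [261, 195]]
sheet top corners @z100 [[525.  154.  100. ]
 [650.  139.5 100. ]]
len 125.87588823953958 yaw -0.11566551907977526 mid [587.5 146.8] foot mid [597.9 236.2]
```

View pics/c9.png

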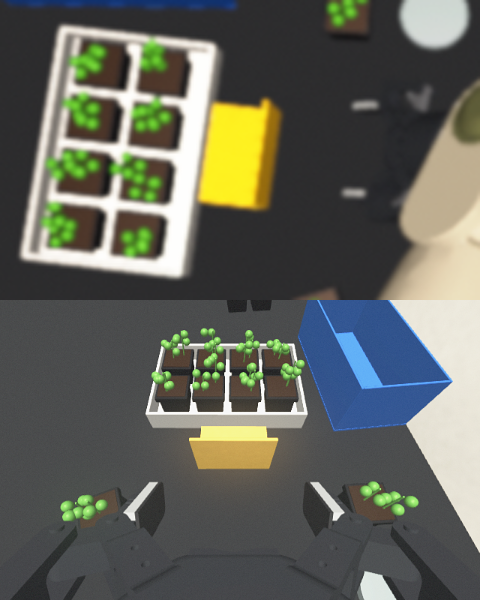

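The screen stands with its foot against the tray's side, well inside its ends (wrist (200–270, 430), tray 148–306). One closer look at the seam.

```bash
python3 -m jog '[[0.034,0,0.034,0,0,0,0.0854],[0.034,0,0.034,0,0,0,0.0854],[0,0,0,0,-0.14,0,0.0854],[0,0,0,0,-0.14,0,0.0854],[0,0,0,0,-0.14,0,0.0854]]'| grep -E "pos|^force:"; python3 -m jog '[[0,0,0,0,-0.14,0,0.0854],[0,0,0,0,-0.14,0,0.0854],[0,0,0,0,0,0,0.0854],[0,0,0,0,0,0,0.0854]]'| grep -E "pos|^force:"; python3 st.py; python3 - <<'E'
from h import *
np.set_printoptions(precision=1,suppress=True)
s=sense();im=eyes.capture("wrist");cv2.imwrite("pics/w10.png",im[:,:,::-1])
m=yellow(im);cs,_=cv2.findContours(m,cv2.RETR_EXTERNAL,cv2.CHAIN_APPROX_NONE);c=max(cs,key=cv2.contourArea)
x,y,w,h=cv2.boundingRect(c);print(x,y,w,h)
u=[(k,np.flatnonzero(m[:,k]).min()) for k in range(x+12,x+w-12,8) if m[:,k].any()];G=ray("wrist",u,6,s)
print(u);p=np.polyfit(G[:,0],G[:,1],1);print("foot edge yaw",p[0],"y@590",np.polyval(p,590),"res",(G[:,1]-np.polyval(p,G[:,0])))
# darkest value just above the edge
g=im.max(2)
for k,v in u[::2]: print(k,g[v-8:v+3,k])
v=int(np.median([b for a,b in u]));cv2.imwrite("pics/c10.png",cv2.resize(im[max(0,v-60):v+60,x-40:x+w+40,::-1],None,fx=3,fy=3,interpolation=cv2.INTER_CUBIC)[:600,:800])
E
```

```text
eef_pos: [585.2, 117.5, 246.3]
force: [0.6, 0.3, -1.0]
eef_pos: [585.0, 118.1, 245.9]
force: [-0.7, 0.2, -0.5]
t 14.95 pos [585.031 118.12  245.945] F [-0.716  0.186 -0.495] w 0.9997081686397622 q [-0.031  0.461  1.278  0.083  1.402  0.059]
x [0.104 0.991 0.082] y [ 0.995 -0.104 -0.005] z [ 0.004  0.082 -0.997] yaw -0.10415607109506667
241 154 137 8
[(253, np.int64(157)), (261, np.int64(154)), (269, np.int64(154)), (277, np.int64(154)), (285, np.int64(154)), (293, np.int64(154)), (301, np.int64(154)), (309, np.int64(154)), (317, np.int64(154)), (325, np.int64(154)), (333, np.int64(154)), (341, np.int64(154)), (349, np.int64(154)), (357, np.int64(154)), (365, np.int64(154))]
foot edge yaw -0.09467160828162072 y@590 153.68406625582833 res [-2.7  0.8  0.7  0.6  0.5  0.4  0.3  0.2  0.1  0.1 -0.  -0.1 -0.2 -0.3
 -0.4]
253 [ 76  75  76  74  75  74  74 121 134 127 214]
269 [245 245 245 245 245 245 246 250 191 118 134]
285 [245 244 244 244 244 244 245 250 193 118 136]
301 [245 245 244 244 244 244 245 250 193 124 138]
317 [244 244 245 245 244 244 244 248 216 146 136]
333 [244 244 244 244 244 244 244 247 215 146 137]
349 [244 244 244 244 244 243 244 248 215 143 133]
365 [248 249 250 251 251 253 255 255 212 136 131]
```

View pics/c10.png

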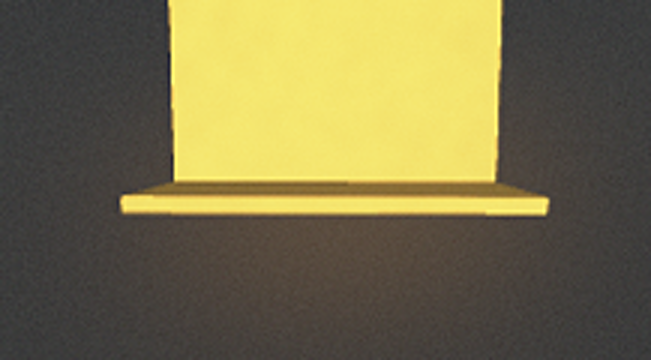

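The view ended just short of the seam (sheet top edge at rows 195–213, foot above); I check the seam numerically in the same picture.

```bash
python3 - <<'E'
from h import *
np.set_printoptions(precision=2,suppress=True,linewidth=200)
im=cv2.imread("pics/w10.png")[:,:,::-1].copy();s=sense()
pr=proj("wrist",[[530,244,6],[590,238,6],[650,232,6]],s);print(pr)
h=cv2.cvtColor(im,cv2.COLOR_RGB2HSV)
for k in(262,285,309,333,357):
    col=h[60:156,k];yl=np.flatnonzero((col[:,1]>90)&(col[:,2]>100))+60
    v=yl.min();print(k,"edge",v,"HSV above:",[tuple(map(int,h[r,k])) for r in range(v-6,v+2)])
E=[];T=[]
for k in range(258,362,4):
    ok=np.flatnonzero((h[60:156,k,1]>90)&(h[60:156,k,2]>100))+60;E.append((k,ok.min()))
G=ray("wrist",E,6,s);print("foot edge yaw %.3f"%np.polyfit(G[:,0],G[:,1],1)[0],G[0],G[-1])
for k in list(range(200,250,8))+list(range(375,420,8)):
    w=np.flatnonzero((h[40:130,k,1]<70)&(h[40:130,k,2]>110))
    if len(w):T.append((k,w.max()+41))
print(T);G=ray("wrist",T,0,s);p=np.polyfit(G[:,0],G[:,1],1);print("tray base yaw %.3f"%p[0],G[:,:2].tolist(),"y at foot ends",np.polyval(p,[530,650]))
E
```

```text
[[253.84  80.93]
 [305.84  80.58]
 [357.93  80.22]]
262 edge 80 HSV above: [(26, 13, 135), (20, 13, 118), (18, 10, 123), (26, 14, 125), (24, 10, 125), (60, 2, 120), (20, 104, 172), (25, 144, 244)]
285 edge 80 HSV above: [(27, 17, 132), (25, 13, 121), (30, 8, 121), (30, 17, 123), (30, 10, 124), (30, 2, 119), (20, 103, 168), (25, 146, 244)]
309 edge 80 HSV above: [(26, 13, 135), (38, 9, 119), (23, 17, 123), (30, 13, 122), (25, 12, 124), (60, 2, 119), (20, 103, 174), (25, 144, 246)]
333 edge 80 HSV above: [(18, 10, 132), (30, 15, 120), (30, 12, 124), (30, 15, 123), (30, 11, 119), (135, 9, 120), (20, 102, 170), (26, 142, 246)]
357 edge 81 HSV above: [(24, 11, 117), (21, 15, 123), (26, 15, 121), (25, 12, 126), (23, 9, 119), (20, 65, 122), (25, 148, 245), (27, 140, 247)]
foot edge yaw -0.116 [534.94 244.51   6.  ] [650.01 231.14   6.  ]
[(200, np.int64(81)), (208, np.int64(81)), (216, np.int64(81)), (224, np.int64(81)), (232, np.int64(81)), (240, np.int64(81)), (248, np.int64(81)), (375, np.int64(81)), (383, np.int64(81)), (391, np.int64(81)), (399, np.int64(81)), (407, np.int64(81)), (415, np.int64(81))]
tray base yaw -0.107 [[465.82451186706476, 251.8225625621348], [475.21873640599927, 250.82142755700784], [484.61071154841716, 249.82053226827082], [494.0004381021306, 248.81987660983594], [503.38791687456506, 247.81946049565641], [512.7731486727592, 246.81928383972686], [522.1561343033657, 245.81934655608293], [670.8108099004307, 229.97733652117103], [680.1560127471084, 228.98142571862994], [689.4989837802034, 227.9857527586796], [698.8397237991203, 226.9903175561282], [708.1782336028814, 225.9951200258244], [717.5145139901281, 225.00016008265777]] y at foot ends [244.98 232.2 ]
```

```bash
python3 -c "
from rig import finish_job;print(finish_job())"
```

```text
the job is handed in; nothing more can be done
None
```

I stood the smallest yellow screen up on its foot and pushed it flush against the tray's long side (within about 1 mm in the last picture), well inside the tray's ends, and handed it in at about 15 s; pressing it home reached about 57 N at the wrist through the fingers, and I kept clear of the bystanders but did not re-measure them.

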